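# Hand the carver the steel-cored spool

### The arm

A 6-joint arm with a two-finger parallel gripper is mounted at the origin on the work surface. World frame = base frame: x ahead of the robot, y to its left, z up, the work surface at z = 0. Lengths are in mm, angles in degrees, forces in N, time in s.
With the tool pointing down it reaches from about 350 to 850 mm from the base axis. Payload 8.1 kg.
Tool frame: the origin (TCP) lies midway between the tips of the shut fingers; the grasp point (between the pads) lies 19 mm behind it; z points along the fingers, y is the line along which they close (so a half turn about z gives the same grasp; the last joint's range is limited). The gripper opens to 85 mm and grips with 20 to 120 N. Pads are 22 mm wide; open, the fingers measure 114 mm over their backs; the gripper's body (76 mm by 85 mm) begins 54 mm behind the grasp point. The pads swing forward as they close: fully open they stand 13 mm farther back than shut.
Start: joints at [67.987, 7.471, 85.268, -0, 87.261, -4.893], TCP at [176.602, 573.425, 210.992] pointing down, gripper open.
Joint ranges: [-169.43, 169.43], [-51.17, 129.36], [1.28, 143.12], [-76.62, 256.62], [0, 156.53], [-152.29, 152.29]. Speed limits (degrees/s): [136.94, 136.94, 159.86, 180, 180, 180].

### API

Orientations are given as [roll, pitch, yaw] about the fixed x, y, z axes, in that order (R = Rz(yaw) Ry(pitch) Rx(roll)).
In Python, from bench import sense, snapshot, camera_params, hand_in, masks_of, pinpoint gives the robot as it stands.
- The arm moves only by the tool step_arm, never from a script. Its argument "targets" is a list of rows, each an object with "angular": the turn, a rotation vector about the tool's x, y, z scaled (see below), a list of three; "dp": the shift along the tool's x, y, z scaled (see below), a list of three; "fingers": the closure, from 0 (fully open) to 1 (shut). A call has exactly 8 rows; each row is the pose to reach, as a shift and turn from the pose commanded when the call began, along the tool's axes at that moment, turning the shorter way round; what a row does not reach only later rows make up. The controller multiplies each number of a shift by 0.2 m and each number of a turn by 180 degrees. A row lasts 1/8 s, in which the tool goes at most 62.5 mm and 10.7 degrees, less where a joint would pass 70% of its speed; a pose out of reach is approached as far as the arm can. A call with a number of a shift or a turn outside -1 to 1 is refused whole. A call with a gripper value outside its range is refused whole. The fingers move at their own pace and stop on an object; "newtons" is the grip in N (left out, the last holds). Time passes only in rows, so rows that repeat a pose let the fingers close, or fill a call up. It gives the time, the measured TCP pose, the force, the opening and the grip force at its end, in the units of the state.
- sense(): the state, without advancing time (a new reading comes with each control period).
- snapshot(name): name is "side" or "top"; returns the picture (400x640x3 uint8, blue, green, red); there is no depth.
- camera_params(name): a dict with "vfov" (degrees; the focal length in pixels is half the picture's height over the tangent of half this angle, whatever the lens; pixels are square), "cx", "cy" (the principal point, pixels), "D" ([k1, k2, p1, p2, k3] as OpenCV has them; the pictures are not rectified), "R" (3x3) and "t" (3): a world point X has camera coordinates R X + t. Camera axes: x right, y down, z forward; pixel columns grow to the right and rows downward; lengths in mm; the calibration is good to about 2 mm. A picture is of the moment at which its call begins. camera_params takes no time and is no camera call.
- hand_in(): hands the job in; it is judged then, once.
Trained networks look in the newest picture that a camera, given by its name, has taken for a name from the list of things; names that differ only in an ending like _2 or _b are one class to them, and where a whole thing is asked for, a point or a joint stands for the part that bears it (a point fixed in the world has none). Each returns a list of dicts, best first, with "conf" (0 to 1); they miss things now and then, are a little off and sometimes report something else, mostly with a low value. They report only what shows in the picture. A call takes as long as a camera call. They do not tell look-alikes from the thing itself.
- masks_of(camera, label): "pixels" (400x640 bool, what is visible of it) and "at" ([column, row] in pixels, amid what is visible of it).
- pinpoint(camera, label): "at" ([column, row] in pixels: a listed point, or the origin of a listed thing).
The state is a dict: "time": time; "joint_pos": joint angles; "qd": joint speeds; "joint_efforts": joint torques, N m; "tool_pos": TCP position; "tcp_rot": TCP orientation; "ft_force": force on the tool from outside, world axes, zero at the start; "wrist_torque": the same for the moment, N m; "finger_gap": finger opening in mm; "grip_force": force on a finger pad.
Only numpy, scipy, OpenCV 4.12 (cv2) and the standard library are available. Lean on these libraries where they do the work, as an engineer would, in place of code of your own. Each camera call takes 0.05 s, during which the arm holds its last target. There are 200 camera calls.

### The job

The two spools of grey abrasive cord on the stand look the same, but one has a steel core and is clearly heavier: slide each in turn up off its post to feel its weight, and put a spool back by lowering it, not dropping it, fully down onto a post of the stand. Then bring the heavier one to the carver: finish while still gripping it, held upright and still over the middle of the red-rimmed tray with its underside about 15 cm above the bench, the lighter one back on a post. Do not disturb the carving in the tray, the marker, the rasp or the stone blank.

Things in the scene. Friction and masses are not known exactly. Their poses are not given: they have to be found in the camera images.
- spool_a: one of two look-alike spools: plastic reel wound to the rim with grey cord, black flanges, yellow ring round the bore on top; 56 mm outside diameter, straight-sided, 48 mm high, bore 20 mm. Origin: on its axis at its underside; z up its axis. Starts upright, fully down on a post. Loose, 0.09 to 0.38 kg; one spool is at least 0.1 kg heavier than the other
- spool_b: the other look-alike spool: plastic reel wound to the rim with grey cord, black flanges, yellow ring round the bore on top; 56 mm outside diameter, straight-sided, 48 mm high, bore 20 mm. Origin: on its axis at its underside; z up its axis. Starts upright, fully down on a post. Loose, 0.09 to 0.38 kg; one spool is at least 0.1 kg heavier than the other
- stand: spool stand, fixed: dark wooden block 90 mm (its x) by 220 mm (its y), 18 mm high, with two upright round steel posts, diameter 12 mm, 130 mm apart along y. Their slightly tapered tips are 62 mm above the block's top, 14 mm above the top of a spool that stands on the post. Origin: centre of the block's underside, at bench level
- post_1 (a point): foot of the post at +y of the stand, on the post's axis at the top of the block (18 mm above the bench): a spool fully down has its origin here
- post_2 (a point): the same for the post at -y of the stand
- tray: the carver's shallow white tray with a red rim, 200 mm (its x) by 150 mm (its y), rim 18 mm high and 5 mm thick, floor 5 mm thick, fixed. Origin: centre of its underside, at bench level
- carving: bystander in the tray: half-finished grey stone figure group, 74 x 46 mm, 43 mm high, loose. Origin: centre of its underside
- marker: bystander: red marker pen lying along its x, 130 mm long, 18 mm thick, loose. Origin: under its middle
- rasp: bystander: flat dark steel rasp with a wooden handle, lying along its x, 220 mm long, 24 mm wide, 16 mm high, loose. Origin: under its middle
- blank: bystander: pale stone blank with a hollow cut in its top, 64 x 50 mm, 31 mm high, loose. Origin: centre of its underside
Not all that is in view belongs to the job. What is shaped like the spool_a but blue is not meant.

How it is judged:
By the outcome, as a careful person would: the job done as asked, in the order asked, and still so for the second after the job is handed in, while the arm keeps its last pose, push and grip.
It also fails if it takes over 67 s, if anything falls off the work surface, if the arm or the gripper's body presses on something with over 40 N, if the wrist force passes 120 N, or if a joint passes its speed limit or range.

## Working session

There is one attempt and no reset: what is moved stays moved. The work goes in short steps, Python scripts to look and compute and a tool call to move; the robot and the scene stay as the last step left them, time stands still between calls to the robot, and variables do not carry over. Pictures are saved under pics/ and viewed, at most 10 in all, crops included, and the job is handed in when it is done.

Besides the shell and the picture viewer there is one more tool, called after "Call:" as a command line: name --argument value ..., lists and objects as JSON in quotes. step_arm: Moves the arm, as the interface text tells. Its arguments: {"type":"object","properties":{"targets":{"type":"array","items":{"type":"object","properties":{"angular":{"type":"array","items":{"type":"number","minimum":-1,"maximum":1}},"dp":{"type":"array","items":{"type":"number","minimum":-1,"maximum":1}},"fingers":{"type":"number"}}}},"newtons":{"type":"number"}},"required":["targets"]}

```bash
mkdir -p pics; cat > h.py <<'E'
import numpy as np, cv2
from bench import *
def K(c):
    p=camera_params(c); f=200/np.tan(np.radians(p['vfov']/2))
    return np.array([[f,0,p['cx']],[0,f,p['cy']],[0,0,1]]),np.array(p['D'],float),np.array(p['R'],float),np.array(p['t'],float)
def ray(c,uv):
    k,D,R,t=K(c); q=cv2.undistortPoints(np.array([[uv]],float),k,D)[0,0]
    return -R.T@t, R.T@np.array([q[0],q[1],1])
def atz(c,uv,z):
    o,d=ray(c,uv); return (o+d*(z-o[2])/d[2]).round(1)
def proj(c,X):
    k,D,R,t=K(c); return cv2.projectPoints(np.array(X,float).reshape(-1,1,3),cv2.Rodrigues(R)[0],t,k,D)[0][:,0].round(1)
E
python3 - <<'E'
from h import *
s=sense(); print(s)
for c in ('top','side'):
    im=snapshot(c); cv2.imwrite(f'pics/{c}0.png',im); print(c,-K(c)[2].T@K(c)[3])
    for l,z in (('spool_a',18),('post_1',18),('stand',0),('tray',0),('carving',5),('marker',0),('rasp',0),('blank',0)):
        for r in pinpoint(c,l): print(c,l,round(r['conf'],2),np.round(r['at'],1),atz(c,r['at'],z))
E
```

```text
{'time': 0.0, 'joint_pos': array([ 6.79877236e+01,  7.51641182e+00,  8.53284899e+01,  2.82970912e-03,
        8.72607063e+01, -4.89231175e+00]), 'qd': array([-0.01804487,  0.11121223, -0.01044893, -0.00150503,  0.00756275,
       -0.04085464]), 'joint_efforts': array([ 2.63189713e-04, -5.69399035e+01, -5.00554240e+01, -2.71670592e-05,
        1.46223427e-02,  1.12706039e-04]), 'tool_pos': array([176.36067692, 572.89382394, 209.93843026]), 'tcp_rot': array([-1.79895018e+02, -1.18225195e-02,  1.62879887e+02]), 'ft_force': array([-0.14612569,  0.45182456, -0.68722975]), 'wrist_torque': array([ 0.00450885,  0.04667012, -0.05094181]), 'grip_force': 0.0, 'finger_gap': 85.41366057387424}
top [494.29859624   7.96181894 918.64134851]
top spool_a 0.9 [347.6 291.7] [346.4 -72.6  18. ]
top spool_a 0.75 [375.1 236.4] [ 481.3 -142.2   18. ]
top spool_a 0.56 [429.4 247.6] [ 452.5 -277.5   18. ]
top post_1 0.92 [378.6 238.8] [ 475.3 -150.8   18. ]
top post_1 0.73 [430.4 243.7] [ 462.1 -280.2   18. ]
top stand 0.68 [402.8 240.4] [ 470.4 -215.4    0. ]
top tray 0.8 [222.6 205.9] [559.9 241.7   0. ]
to
[... 314 characters left out ...]
5.01538455 557.71217798]
side spool_a 0.9 [399. 136.] [ 448.1 -268.2   18. ]
side spool_a 0.9 [433.1 212.3] [340.9 -55.3  18. ]
side spool_a 0.56 [375.8 165.7] [ 475.6 -151.8   18. ]
side post_1 0.97 [397.9 133. ] [ 452.8 -278.7   18. ]
side post_1 0.95 [377.8 165.8] [ 471.5 -152.8   18. ]
side stand 0.84 [385.7 154.3] [ 466.6 -216.2    0. ]
side tray 0.67 [264.  323.8] [559.5 238.3   0. ]
side carving 0.85 [244.4 321.7] [588.6 246.6   5. ]
side carving 0.66 [201.4 232.7] [747.4 112.3   5. ]
side marker 0.74 [379.8 227.2] [431.2  -4.6   0. ]
side marker 0.44 [243.4 320.5] [593.  243.5   0. ]
side rasp 0.72 [268.1 153.2] [ 726.3 -141.5    0. ]
side blank 0.62 [204.3 232.7] [745.5 107.6   0. ]
```

View pics/top0.png

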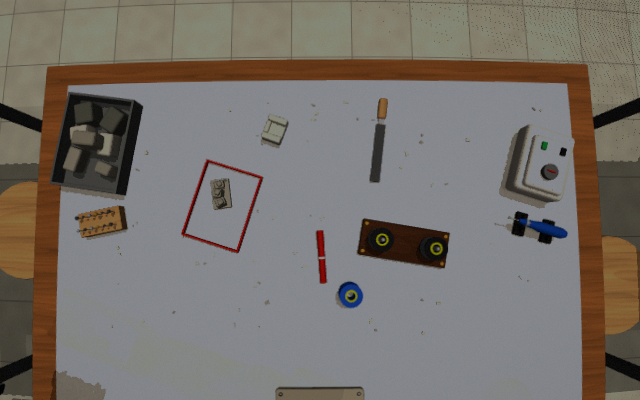

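View pics/side0.png

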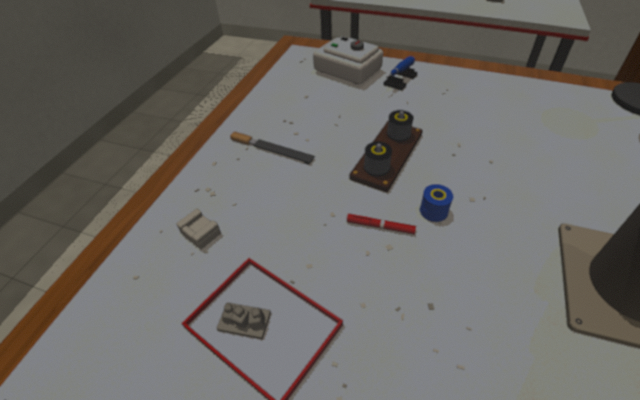

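The top view shows the stand at (404,243) with spools near (380,238) and (433,247). A blue decoy sits at (350,295), and the tray at (222,206) holds the carving at (221,193). The side view agrees. Next I'll refine the ring and tray positions.

```bash
cat > m.py <<'E'
from h import *
from scipy.optimize import least_squares
def rings(c,im):
    h=cv2.cvtColor(im,cv2.COLOR_BGR2HSV); m=cv2.inRange(h,(22,110,70),(38,255,255))
    m=cv2.morphologyEx(m,cv2.MORPH_CLOSE,np.ones((5,5)))
    n,l,s,ce=cv2.connectedComponentsWithStats(m)
    for i in range(1,n):
        if s[i,4]>30:
            pts=np.argwhere(l==i)[:,::-1].astype(np.float32); hull=cv2.convexHull(pts); e=cv2.fitEllipse(hull) if len(hull)>4 else None
            print(c,s[i],e[0] if e else ce[i],'z66',atz(c,e[0] if e else ce[i],66))
def fitrect(c,m,z,L,W,x0):
    """fit rectangle of given size to mask contour"""
    hull=cv2.convexHull(np.argwhere(m)[:,::-1].astype(np.float32).reshape(-1,1,2)[:,:])
    P=np.array([atz(c,p,z)[:2] for p in hull[:,0]])
    return cv2.minAreaRect(P.astype(np.float32))
if __name__=='__main__':
    for c in ('top','side'):
        im=snapshot(c); rings(c,im)
        h=cv2.cvtColor(im,cv2.COLOR_BGR2HSV); m=(cv2.inRange(h,(0,120,60),(8,255,255))|cv2.inRange(h,(170,120,60),(180,255,255)))
        n,l,s,ce=cv2.connectedComponentsWithStats(cv2.dilate(m,np.ones((3,3))))
        i=1+np.argmax(s[1:,2]*s[1:,3]*(s[1:,0]<400)); mm=(l==i)&(m>0)
        print(c,'tray',s[i],fitrect(c,mm,18,0,0,0))
        for r in masks_of(c,'stand')[:1]: print(c,'stand',fitrect(c,r['pixels'],18,0,0,0),r['conf'])
E
python3 m.py
```

```text
top [376 233  13  13  82] (381.85821533203125, 239.1911163330078) z66 [ 475.3 -150.    66. ]
top [430 242  13  13  79] (436.08966064453125, 248.20758056640625) z66 [ 453.1 -278.2   66. ]
top [345 290  12  12  66] (350.9243469238281, 295.6603088378906) z66 [345.1 -76.   66. ]
top tray [ 180  159   83   95 1226] ((560.4725952148438, 240.38345336914062), (149.61151123046875, 199.83853149414062), 72.2511215209961)
top stand ((464.7301330566406, -211.4970703125), (221.41806030273438, 91.88850402832031), 79.5936279296875) 0.97
side [394 113  14   8  67] (400.8205871582031, 116.51226806640625) z66 [ 451.  -276.3   66. ]
side [371 145  15  10  85] (377.90753173828125, 149.3413543701172) z66 [ 473.8 -148.5   66. ]
side [431 189  15  11  76] (437.9291687011719, 193.98509216308594) z66 [341.1 -57.5  66. ]
side tray [ 181  258  162  142 2637] ((557.853515625, 244.84658813476562), (148.72572326660156, 200.24867248535156), 72.34988403320312)
side stand ((457.7229309082031, -225.59530639648438), (277.794921875, 93.73529052734375), 80.18070220947266) 0.87
```

```bash
cat >> h.py <<'E'
from scipy.spatial.transform import Rotation as Ro
def need(target,yaw,cmd=None,cyaw=None):
    """scaled dp & angular from (commanded or measured) pose to target with tool down at yaw"""
    s=sense(); p=np.array(s['tool_pos'] if cmd is None else cmd,float); rot=Ro.from_euler('xyz',s['tcp_rot'] if cyaw is None else [180,0,cyaw],degrees=True)
    dp=rot.inv().apply(np.array(target)-p)/200; an=(rot.inv()*Ro.from_euler('xyz',[180,0,yaw],degrees=True)).as_rotvec(degrees=True)/180
    print('t',s['time'],'p',s['tool_pos'].round(1),'rot',s['tcp_rot'].round(2),'F',s['ft_force'].round(2),'gap',round(s['finger_gap'],1),'dp',dp.round(4),'ang',an.round(4))
E
```

Call:
step_arm --targets '[{"dp":[-0.05,-0.06,0],"angular":[0,0,0.01],"fingers":0},{"dp":[-0.15,-0.18,0],"angular":[0,0,0.03],"fingers":0},{"dp":[-0.27,-0.33,0],"angular":[0,0,0.06],"fingers":0},{"dp":[-0.4,-0.48,0],"angular":[0,0,0.08],"fingers":0},{"dp":[-0.53,-0.63,0],"angular":[0,0,0.1],"fingers":0},{"dp":[-0.64,-0.77,0],"angular":[0,0,0.12],"fingers":0},{"dp":[-0.74,-0.89,0],"angular":[0,0,0.14],"fingers":0},{"dp":[-0.8,-0.97,0],"angular":[0,0,0.15],"fingers":0}]'

```text
time: 2.1
tool_pos: [272.9, 338.9, 211.0]
tcp_rot: [180.0, 0.0, 135.6]
ft_force: [-0.5, -0.5, -0.1]
finger_gap: 85.5
grip_force: 0.0
```

```bash
python3 -c "
from h import *; need([474.5,-149.3,150],80)"
```

```text
t 2.1 p [272.9 338.9 211. ] rot [1.7998e+02 3.0000e-02 1.3564e+02] F [-0.46 -0.48 -0.08] gap 85.5 dp [-2.4271 -1.0411  0.3055] ang [2.000e-04 1.000e-04 3.091e-01]
```

Call:
step_arm --targets '[{"dp":[-0.07,-0.03,0],"angular":[0,0,0.01],"fingers":0},{"dp":[-0.2,-0.09,0],"angular":[0,0,0.03],"fingers":0},{"dp":[-0.35,-0.15,0],"angular":[0,0,0.06],"fingers":0},{"dp":[-0.5,-0.21,0],"angular":[0,0,0.08],"fingers":0},{"dp":[-0.65,-0.28,0],"angular":[0,0,0.1],"fingers":0},{"dp":[-0.8,-0.34,0],"angular":[0,0,0.12],"fingers":0},{"dp":[-0.92,-0.39,0],"angular":[0,0,0.14],"fingers":0},{"dp":[-1.0,-0.43,0],"angular":[0,0,0.15],"fingers":0}]'

```text
time: 3.1
tool_pos: [356.4, 138.7, 211.0]
tcp_rot: [180.0, 0.0, 108.7]
ft_force: [-0.6, -0.6, -0.0]
finger_gap: 85.0
grip_force: 0.0
```

```bash
python3 -c "
from h import *; need([474.5,-149.3,150],80)"
```

```text
t 3.1 p [356.4 138.7 211. ] rot [1.7999e+02 1.0000e-02 1.0868e+02] F [-0.58 -0.57 -0.  ] gap 85.0 dp [-1.5531  0.0982  0.3051] ang [1.000e-04 0.000e+00 1.594e-01]
```

Call:
step_arm --targets '[{"dp":[-0.07,0.005,0],"angular":[0,0,0.01],"fingers":0},{"dp":[-0.2,0.01,0],"angular":[0,0,0.03],"fingers":0},{"dp":[-0.35,0.02,0],"angular":[0,0,0.06],"fingers":0},{"dp":[-0.5,0.03,0],"angular":[0,0,0.08],"fingers":0},{"dp":[-0.65,0.04,0],"angular":[0,0,0.1],"fingers":0},{"dp":[-0.8,0.05,0],"angular":[0,0,0.12],"fingers":0},{"dp":[-0.92,0.06,0],"angular":[0,0,0.14],"fingers":0},{"dp":[-1.0,0.063,0],"angular":[0,0,0.159],"fingers":0}]'

```text
time: 4.1
tool_pos: [433.0, -46.2, 210.9]
tcp_rot: [-180.0, -0.0, 80.0]
ft_force: [0.6, -0.4, -0.3]
finger_gap: 85.3
grip_force: 0.0
```

```bash
python3 -c "
from h import *; need([474.5,-149.3,150],80)"
```

```text
t 4.1 p [433.  -46.2 210.9] rot [-179.99   -0.     80.05] F [ 0.64 -0.43 -0.28] gap 85.3 dp [-0.472   0.2937  0.3044] ang [-0.0001 -0.      0.0003]
```

Call:
step_arm --targets '[{"dp":[-0.06,0.04,0],"fingers":0},{"dp":[-0.18,0.11,0],"fingers":0},{"dp":[-0.3,0.19,0.05],"fingers":0},{"dp":[-0.41,0.26,0.12],"fingers":0},{"dp":[-0.472,0.294,0.21],"fingers":0},{"dp":[-0.472,0.294,0.28],"fingers":0},{"dp":[-0.472,0.294,0.305],"fingers":0},{"dp":[-0.472,0.294,0.305],"fingers":0}]'

```text
validation failed for argument at $.ta...
```

```bash
python3 -c "
from h import *; need([474.5,-149.3,28],80)
a=snapshot('side'); print(proj('side',[[474.5,-149.3,66],[474.5,-149.3,150]]))
cv2.imwrite('pics/s1.png',cv2.resize(a[60:260,270:510],None,fx=3,fy=3,interpolation=2))"
```

```text
t 4.1 p [433.  -46.2 210.9] rot [-179.99   -0.     80.05] F [ 0.64 -0.43 -0.28] gap 85.3 dp [-0.472   0.2938  0.9144] ang [-0.0001 -0.      0.0003]
[[377.6 149. ]
 [380.8 114.3]]
```

View pics/s1.png

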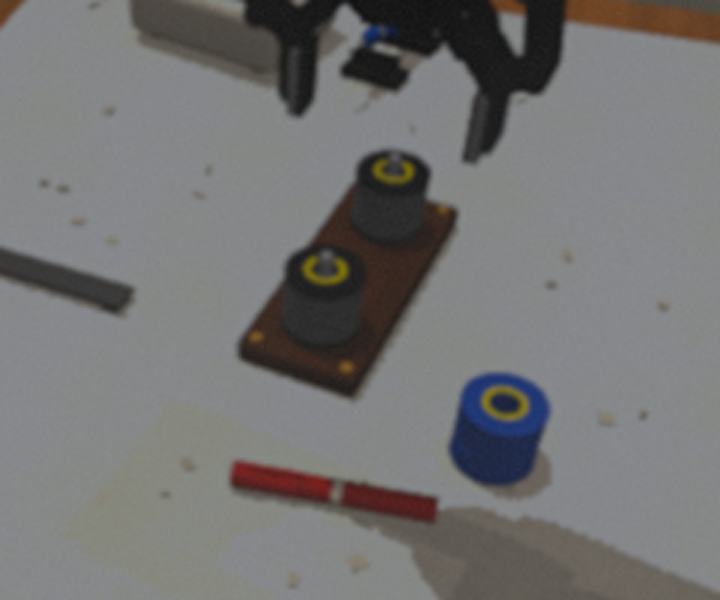

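The move was refused because every row needs `angular`, so the arm hasn't moved. The crop shows both spools on their posts, at crop (325,270) and (393,165), and the open gripper still off to the side.

Call:
step_arm --targets '[{"dp":[-0.06,0.04,0],"angular":[0,0,0],"fingers":0},{"dp":[-0.18,0.11,0],"angular":[0,0,0],"fingers":0},{"dp":[-0.3,0.19,0.05],"angular":[0,0,0],"fingers":0},{"dp":[-0.41,0.26,0.12],"angular":[0,0,0],"fingers":0},{"dp":[-0.472,0.294,0.21],"angular":[0,0,0],"fingers":0},{"dp":[-0.472,0.294,0.28],"angular":[0,0,0],"fingers":0},{"dp":[-0.472,0.294,0.305],"angular":[0,0,0],"fingers":0},{"dp":[-0.472,0.294,0.305],"angular":[0,0,0],"fingers":0}]'

```text
time: 5.15
tool_pos: [474.4, -147.4, 149.7]
tcp_rot: [-180.0, -0.0, 80.3]
ft_force: [-0.5, 0.4, 0.2]
finger_gap: 85.6
grip_force: 0.0
```

```bash
python3 -c "
from h import *; need([474.5,-149.3,28],80)
a=snapshot('side')
cv2.imwrite('pics/s2.png',cv2.resize(a[60:260,270:510],None,fx=3,fy=3,interpolation=2))"
```

```text
t 5.15 p [ 474.4 -147.4  149.7] rot [-1.7996e+02 -2.0000e-02  8.0310e+01] F [-0.45  0.45  0.21] gap 85.6 dp [-0.0097  0.0026  0.6085] ang [-0.0002 -0.0001  0.0017]
```

View pics/s2.png

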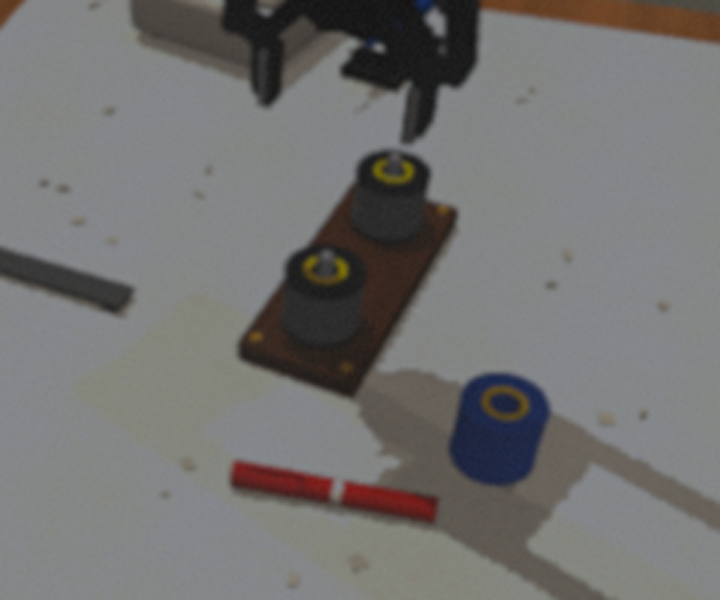

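The crop shows the gripper above post_1's spool, with tips at crop (265,102) and (412,140). That looks slightly high or behind the projection, so I'll go lower, staying above the post tip, and check from both cameras.

Call:
step_arm --targets '[{"dp":[-0.005,0.0,0.03],"angular":[0,0,0],"fingers":0},{"dp":[-0.005,0.0,0.1],"angular":[0,0,0],"fingers":0},{"dp":[-0.005,0.0,0.18],"angular":[0,0,0],"fingers":0},{"dp":[-0.005,0.0,0.25],"angular":[0,0,0],"fingers":0},{"dp":[-0.005,0.0,0.3],"angular":[0,0,0],"fingers":0},{"dp":[-0.005,0.0,0.3],"angular":[0,0,0],"fingers":0},{"dp":[-0.005,0.0,0.3],"angular":[0,0,0],"fingers":0},{"dp":[-0.005,0.0,0.3],"angular":[0,0,0],"fingers":0}]'

```text
time: 6.2
tool_pos: [475.1, -149.4, 90.7]
tcp_rot: [179.9, 0.0, 80.3]
ft_force: [-0.0, -0.2, 0.2]
finger_gap: 85.3
grip_force: 0.0
```

```bash
python3 -c "
from h import *; need([474.5,-149.3,28],80)
p=sense()['tool_pos']
a=snapshot('side'); b=snapshot('top')
print(proj('side',[p,p+[0,0,13]]),proj('top',[p,p+[0,0,13]]))
A=cv2.resize(a[70:200,310:450],None,fx=4,fy=4,interpolation=2)[:,:400]
f=lambda i,x,y:cv2.resize(i[y:y+140,x:x+100],None,fx=4,fy=4,interpolation=2)
cv2.imwrite('pics/s3.png',np.hstack([f(a,325,60),f(b,330,180)]))"
```

```text
t 6.2 p [ 475.1 -149.4   90.7] rot [1.7993e+02 2.0000e-02 8.0260e+01] F [-0.04 -0.24  0.18] gap 85.3 dp [ 2.000e-04 -3.300e-03  3.135e-01] ang [0.0004 0.0001 0.0014]
[[378.3 139.3]
 [378.7 134.1]] [[383.6 239.5]
 [384.7 239.7]]
```

View pics/s3.png

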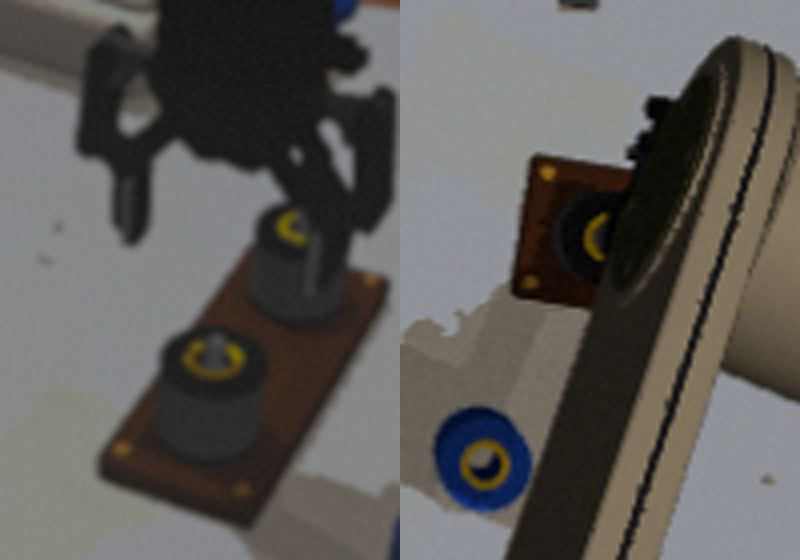

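```bash
python3 -c "
from h import *
p=sense()['tool_pos'];d=np.array([.985,-.17,0])
for z in (0,13,20,30): print(z,proj('side',[p+43*d+[0,0,z],p-43*d+[0,0,z],p+57*d+[0,0,z],p-57*d+[0,0,z]]).tolist())
print(proj('top',[p+[0,0,z] for z in (150,200,250,300,350)]).tolist(),proj('side',[p+[0,0,z] for z in (73,86)]))
from scipy.optimize import least_squares
print(least_squares(lambda q:(proj('side',[p+q[2]*d+[q[0],q[1],0],p-q[2]*d+[q[0],q[1],0]])-[[357.5,120.8],[406,133.8]]).ravel(),[0,0,43],diff_step=1e-2).x)
"
```

```text
0 [[358.7, 133.5], [398.6, 145.5], [352.5, 131.6], [405.3, 147.6]]
13 [[359.0, 128.2], [399.3, 140.3], [352.7, 126.4], [406.2, 142.3]]
20 [[359.1, 125.4], [399.7, 137.4], [352.7, 123.5], [406.6, 139.4]]
30 [[359.3, 121.2], [400.3, 133.1], [352.9, 119.3], [407.3, 135.2]]
[[398.8, 241.3], [405.5, 242.1], [413.3, 243.0], [422.5, 244.1], [433.7, 245.4]] [[381.1 108. ]
 [381.7 102. ]]
[0.00000000e+00 5.51202505e-16 5.24062500e+01]
```

Call:
step_arm --targets '[{"dp":[0,-0.002,0.02],"angular":[0,0,0],"fingers":0},{"dp":[0,-0.002,0.07],"angular":[0,0,0],"fingers":0},{"dp":[0,-0.002,0.13],"angular":[0,0,0],"fingers":0},{"dp":[0,-0.002,0.19],"angular":[0,0,0],"fingers":0},{"dp":[0,-0.002,0.24],"angular":[0,0,0],"fingers":0},{"dp":[0,-0.002,0.27],"angular":[0,0,0],"fingers":0},{"dp":[0,-0.002,0.28],"angular":[0,0,0],"fingers":0},{"dp":[0,-0.002,0.28],"angular":[0,0,0],"fingers":0}]'

```text
time: 7.3
tool_pos: [474.3, -149.2, 34.1]
tcp_rot: [180.0, 0.0, 80.3]
ft_force: [0.3, 0.4, 0.2]
finger_gap: 85.3
grip_force: 0.0
```

```bash
python3 -c "
from h import *; need([474.5,-149.3,28],80)
a=snapshot('side')
cv2.imwrite('pics/s4.png',cv2.resize(a[90:200,325:445],None,fx=5,fy=5,interpolation=2))"
```

```text
t 7.3 p [ 474.3 -149.2   34.1] rot [179.99   0.    80.26] F [0.29 0.41 0.16] gap 85.3 dp [-0.0003  0.001   0.0306] ang [0.0001 0.     0.0014]
```

View pics/s4.png

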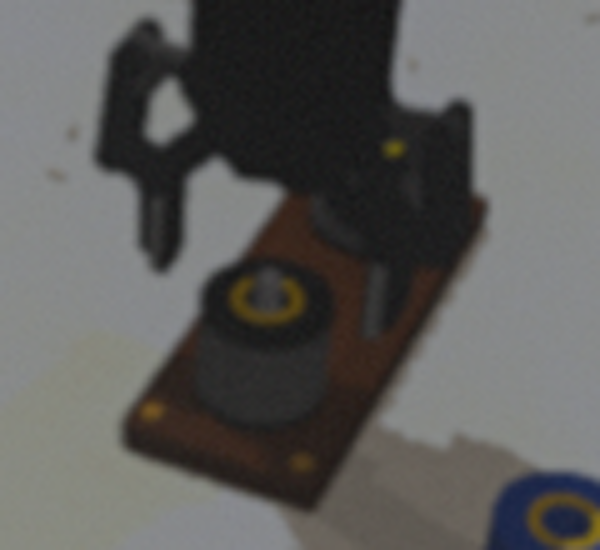

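The gripper straddles near post_1's spool at crop (265,300). The tips, at (160,270) and (372,338), look either about 17 mm high or about 28 mm toward −y. I'll settle which from both views.

```bash
python3 -c "
from h import *
p=sense()['tool_pos'];d=np.array([.985,-.17,0]);e=np.array([.17,.985,0])
for dy in (0,-28):
  q=p+dy*e
  print(dy,'body near corners crop',((proj('side',[q+s*38*d+42*e+[0,0,73] for s in(1,-1)])-[325,90])*5).tolist())
  print('tips z13 crop',((proj('side',[q+s*48*d+[0,0,13] for s in(1,-1)])-[325,90])*5).tolist())
  print('tips z30 crop',((proj('side',[q+s*48*d+[0,0,30] for s in(1,-1)])-[325,90])*5).tolist())
  print('top finger',proj('top',[q+70*d+[0,0,z] for z in(60,80,150)]).tolist())
b=snapshot('top'); cv2.imwrite('pics/t4.png',cv2.resize(b[160:310,310:470],None,fx=5,fy=4*5/4,interpolation=2)[:600,:800])"
```

```text
0 body near corners crop [[136.9999999999999, 245.49999999999997], [320.99999999999994, 302.5]]
tips z13 crop [[155.5000000000001, 297.0], [368.49999999999994, 365.0]]
tips z30 crop [[156.50000000000006, 265.5], [373.49999999999994, 333.0]]
top finger [[388.5, 209.4], [390.3, 208.9], [397.4, 206.8]]
-28 body near corners crop [[168.0000000000001, 206.50000000000006], [348.49999999999994, 260.5]]
tips z13 crop [[183.0000000000001, 260.0], [393.0000000000001, 325.0]]
tips z30 crop [[184.4999999999999, 228.49999999999994], [398.0000000000001, 293.49999999999994]]
top finger [[400.5, 211.5], [402.6, 211.0], [410.9, 209.0]]
```

View pics/t4.png

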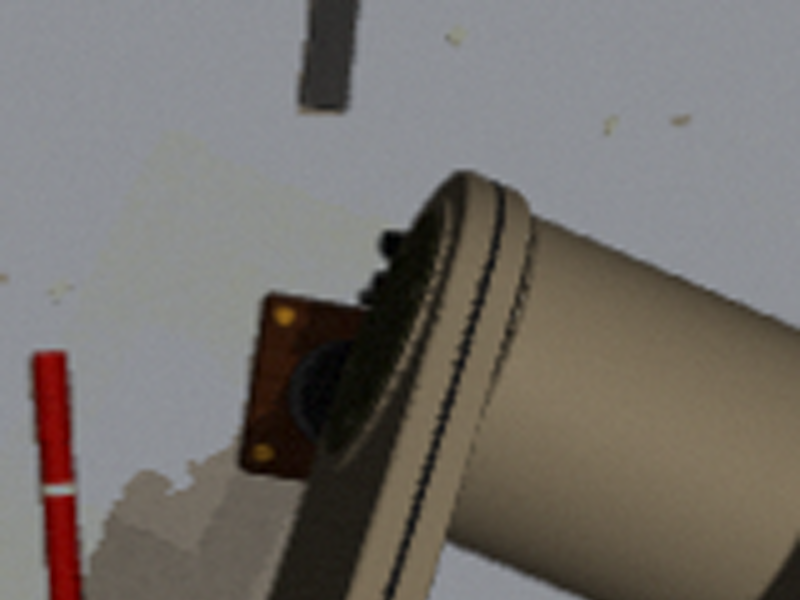

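The top view shows the finger knuckle at crop (390,243), which matches zero y-offset. So the pose is right and the open tips just sit higher. I'll go lower and close.

Call:
step_arm --newtons 60 --targets '[{"dp":[0,0,0.03],"angular":[0,0,0],"fingers":0},{"dp":[0,0,0.058],"angular":[0,0,0],"fingers":0},{"dp":[0,0,0.058],"angular":[0,0,0],"fingers":0},{"dp":[0,0,0.058],"angular":[0,0,0],"fingers":1},{"dp":[0,0,0.058],"angular":[0,0,0],"fingers":1},{"dp":[0,0,0.058],"angular":[0,0,0],"fingers":1},{"dp":[0,0,0.058],"angular":[0,0,0],"fingers":1},{"dp":[0,0,0.058],"angular":[0,0,0],"fingers":1}]'

```text
time: 8.4
tool_pos: [474.8, -149.4, 23.2]
tcp_rot: [179.9, 0.0, 80.3]
ft_force: [-1.4, 0.1, 5.0]
finger_gap: 54.0
grip_force: 63.8
```

Call:
step_arm --targets '[{"dp":[0,0,0],"angular":[0,0,0],"fingers":1},{"dp":[0,0,0],"angular":[0,0,0],"fingers":1},{"dp":[0,0,0],"angular":[0,0,0],"fingers":1},{"dp":[0,0,0],"angular":[0,0,0],"fingers":1},{"dp":[0,0,0],"angular":[0,0,0],"fingers":1},{"dp":[0,0,0],"angular":[0,0,0],"fingers":1},{"dp":[0,0,0],"angular":[0,0,0],"fingers":1},{"dp":[0,0,0],"angular":[0,0,0],"fingers":1}]'

```text
time: 9.4
tool_pos: [474.8, -149.4, 23.2]
tcp_rot: [179.9, 0.0, 80.3]
ft_force: [-1.7, -0.2, 5.4]
finger_gap: 53.7
grip_force: 63.8
```

Call:
step_arm --targets '[{"dp":[0,0,-0.03],"angular":[0,0,0],"fingers":1},{"dp":[0,0,-0.09],"angular":[0,0,0],"fingers":1},{"dp":[0,0,-0.16],"angular":[0,0,0],"fingers":1},{"dp":[0,0,-0.23],"angular":[0,0,0],"fingers":1},{"dp":[0,0,-0.3],"angular":[0,0,0],"fingers":1},{"dp":[0,0,-0.37],"angular":[0,0,0],"fingers":1},{"dp":[0,0,-0.42],"angular":[0,0,0],"fingers":1},{"dp":[0,0,-0.44],"angular":[0,0,0],"fingers":1}]'

```text
time: 10.4
tool_pos: [474.5, -149.3, 111.3]
tcp_rot: [179.9, 0.0, 80.3]
ft_force: [0.6, 0.5, -1.2]
finger_gap: 53.9
grip_force: 63.4
```

Call:
step_arm --targets '[{"dp":[0,0,0],"angular":[0,0,0],"fingers":1},{"dp":[0,0,0],"angular":[0,0,0],"fingers":1},{"dp":[0,0,0],"angular":[0,0,0],"fingers":1},{"dp":[0,0,0],"angular":[0,0,0],"fingers":1},{"dp":[0,0,0],"angular":[0,0,0],"fingers":1},{"dp":[0,0,0],"angular":[0,0,0],"fingers":1},{"dp":[0,0,0],"angular":[0,0,0],"fingers":1},{"dp":[0,0,0],"angular":[0,0,0],"fingers":1}]'

```text
time: 11.4
tool_pos: [474.2, -149.1, 110.4]
tcp_rot: [180.0, 0.0, 80.3]
ft_force: [-1.1, -0.7, -0.5]
finger_gap: 53.8
grip_force: 63.4
```

```bash
python3 -c "
from h import *; need([474.5,-149.3,23],80)
F=[]
for i in range(6):
  a=snapshot('side'); F.append(sense()['ft_force'])
print(np.mean(F,0),np.std(F,0))
from m import rings; rings('side',a)
cv2.imwrite('pics/s5.png',cv2.resize(a[60:220,310:450],None,fx=3.7,fy=3.7,interpolation=2))"
```

```text
t 11.4 p [ 474.2 -149.1  110.4] rot [180.     0.    80.26] F [-1.12 -0.7  -0.54] gap 53.8 dp [-0.0006  0.0016  0.4372] ang [0.     0.     0.0014]
[ 0.14079933  0.03816426 -0.69218549] [0.48305046 0.6053769  0.3590766 ]
side [374 109  15   9  58] (381.327392578125, 113.10995483398438) z66 [ 495.9 -276.7   66. ]
```

View pics/s5.png

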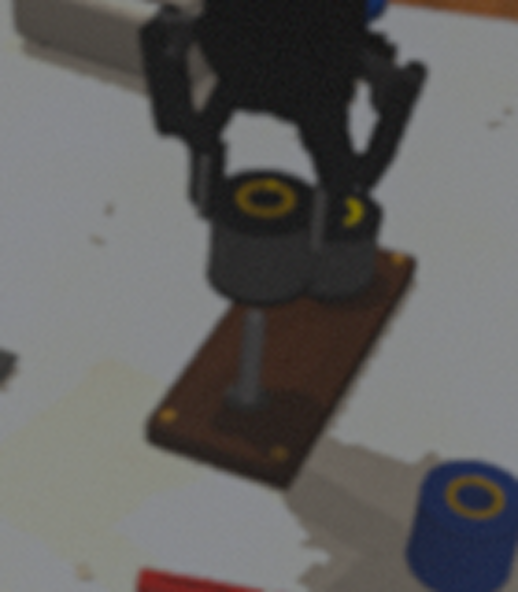

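The spool is clear of its post, at crop (262,240) with the bare post below it, and level. The force is about −0.7 N, so this is the light one (about 0.08 kg). I'll lower it back the same way.

Call:
step_arm --targets '[{"dp":[0,0,0.03],"angular":[0,0,0],"fingers":1},{"dp":[0,0,0.09],"angular":[0,0,0],"fingers":1},{"dp":[0,0,0.16],"angular":[0,0,0],"fingers":1},{"dp":[0,0,0.23],"angular":[0,0,0],"fingers":1},{"dp":[0,0,0.3],"angular":[0,0,0],"fingers":1},{"dp":[0,0,0.37],"angular":[0,0,0],"fingers":1},{"dp":[0,0,0.42],"angular":[0,0,0],"fingers":1},{"dp":[0,0,0.43],"angular":[0,0,0],"fingers":1}]'

```text
time: 12.7
tool_pos: [473.6, -148.9, 23.4]
tcp_rot: [-179.9, -0.0, 80.3]
ft_force: [-0.9, 0.5, -1.1]
finger_gap: 53.8
grip_force: 63.4
```

Call:
step_arm --targets '[{"dp":[0,0,0.005],"angular":[0,0,0],"fingers":1},{"dp":[0,0,0.01],"angular":[0,0,0],"fingers":1},{"dp":[0,0,0.012],"angular":[0,0,0],"fingers":1},{"dp":[0,0,0.012],"angular":[0,0,0],"fingers":1},{"dp":[0,0,0.012],"angular":[0,0,0],"fingers":1},{"dp":[0,0,0.012],"angular":[0,0,0],"fingers":1},{"dp":[0,0,0.012],"angular":[0,0,0],"fingers":1},{"dp":[0,0,0.012],"angular":[0,0,0],"fingers":1}]'

```text
time: 13.7
tool_pos: [474.7, -149.4, 23.2]
tcp_rot: [179.9, 0.0, 80.3]
ft_force: [-2.6, 1.6, 5.1]
finger_gap: 53.5
grip_force: 64.1
```

Call:
step_arm --targets '[{"dp":[0,0,0],"angular":[0,0,0],"fingers":0},{"dp":[0,0,0],"angular":[0,0,0],"fingers":0},{"dp":[0,0,0],"angular":[0,0,0],"fingers":0},{"dp":[0,0,0],"angular":[0,0,0],"fingers":0},{"dp":[0,0,0],"angular":[0,0,0],"fingers":0},{"dp":[0,0,0],"angular":[0,0,0],"fingers":0},{"dp":[0,0,-0.03],"angular":[0,0,0],"fingers":0},{"dp":[0,0,-0.06],"angular":[0,0,0],"fingers":0}]'

```text
time: 14.7
tool_pos: [474.3, -149.2, 34.5]
tcp_rot: [180.0, 0.0, 80.3]
ft_force: [0.0, 1.0, 0.8]
finger_gap: 85.3
grip_force: 0.0
```

Call:
step_arm --targets '[{"dp":[0,0,-0.08],"angular":[0,0,0],"fingers":0},{"dp":[0,0,-0.2],"angular":[0,0,0],"fingers":0},{"dp":[0,0,-0.36],"angular":[0,0,0],"fingers":0},{"dp":[-0.08,0,-0.44],"angular":[0,0,0],"fingers":0},{"dp":[-0.24,0,-0.46],"angular":[0,0,0],"fingers":0},{"dp":[-0.43,0,-0.46],"angular":[0,0,0],"fingers":0},{"dp":[-0.58,-0.002,-0.46],"angular":[0,0,0],"fingers":0},{"dp":[-0.65,-0.003,-0.46],"angular":[0,0,0],"fingers":0}]'

```text
time: 15.7
tool_pos: [450.8, -279.2, 126.1]
tcp_rot: [-180.0, 0.0, 80.1]
ft_force: [0.3, -0.0, -0.2]
finger_gap: 85.4
grip_force: 0.0
```

```bash
python3 -c "
from h import *; need([452,-277.3,23],80.26)
a=snapshot('side')
from m import rings; rings('side',a); print(proj('side',[452,-277.3,66]))"
```

```text
t 15.7 p [ 450.8 -279.2  126.1] rot [-1.7999e+02  2.0000e-02  8.0150e+01] F [ 0.3  -0.03 -0.15] gap 85.4 dp [0.0108 0.0044 0.5156] ang [-0.      0.0001 -0.0006]
side [371 145  15  10  83] (377.8310241699219, 149.38958740234375) z66 [ 473.9 -148.4   66. ]
side [431 189  15  11  81] (437.9568786621094, 194.01956176757812) z66 [341.  -57.4  66. ]
[[400.4 116.2]]
```

Spool 1 is fully seated, with its ring back at (377.8,149.4) as at the start. Now the second spool.

Call:
step_arm --targets '[{"dp":[0.003,0.002,0.03],"angular":[0,0,0],"fingers":0},{"dp":[0.005,0.003,0.1],"angular":[0,0,0],"fingers":0},{"dp":[0.005,0.003,0.19],"angular":[0,0,0],"fingers":0},{"dp":[0.005,0.003,0.28],"angular":[0,0,0],"fingers":0},{"dp":[0.005,0.003,0.37],"angular":[0,0,0],"fingers":0},{"dp":[0.005,0.003,0.45],"angular":[0,0,0],"fingers":0},{"dp":[0.005,0.003,0.5],"angular":[0,0,0],"fingers":0},{"dp":[0.005,0.003,0.515],"angular":[0,0,0],"fingers":0}]'

```text
time: 16.75
tool_pos: [452.0, -276.0, 22.2]
tcp_rot: [-179.9, -0.0, 80.3]
ft_force: [-0.2, -0.7, -0.6]
finger_gap: 85.3
grip_force: 0.0
```

Call:
step_arm --newtons 60 --targets '[{"dp":[0,0,0],"angular":[0,0,0],"fingers":0},{"dp":[0,0,0],"angular":[0,0,0],"fingers":1},{"dp":[0,0,0],"angular":[0,0,0],"fingers":1},{"dp":[0,0,0],"angular":[0,0,0],"fingers":1},{"dp":[0,0,0],"angular":[0,0,0],"fingers":1},{"dp":[0,0,0],"angular":[0,0,0],"fingers":1},{"dp":[0,0,0],"angular":[0,0,0],"fingers":1},{"dp":[0,0,0],"angular":[0,0,0],"fingers":1}]'

```text
time: 17.75
tool_pos: [453.0, -276.8, 24.4]
tcp_rot: [179.9, 0.0, 80.3]
ft_force: [-1.2, 0.3, 5.8]
finger_gap: 54.8
grip_force: 62.6
```

Call:
step_arm --targets '[{"dp":[0,0,-0.03],"angular":[0,0,0],"fingers":1},{"dp":[0,0,-0.09],"angular":[0,0,0],"fingers":1},{"dp":[0,0,-0.16],"angular":[0,0,0],"fingers":1},{"dp":[0,0,-0.23],"angular":[0,0,0],"fingers":1},{"dp":[0,0,-0.3],"angular":[0,0,0],"fingers":1},{"dp":[0,0,-0.37],"angular":[0,0,0],"fingers":1},{"dp":[0,0,-0.42],"angular":[0,0,0],"fingers":1},{"dp":[0,0,-0.44],"angular":[0,0,0],"fingers":1}]'

```text
time: 18.75
tool_pos: [452.7, -276.5, 111.9]
tcp_rot: [179.9, 0.0, 80.3]
ft_force: [0.1, 0.5, -2.6]
finger_gap: 54.4
grip_force: 63.8
```

Call:
step_arm --targets '[{"dp":[0,0,0],"angular":[0,0,0],"fingers":1},{"dp":[0,0,0],"angular":[0,0,0],"fingers":1},{"dp":[0,0,0],"angular":[0,0,0],"fingers":1},{"dp":[0,0,0],"angular":[0,0,0],"fingers":1},{"dp":[0,0,0],"angular":[0,0,0],"fingers":1},{"dp":[0,0,0],"angular":[0,0,0],"fingers":1},{"dp":[0,0,0],"angular":[0,0,0],"fingers":1},{"dp":[0,0,0],"angular":[0,0,0],"fingers":1}]'

```text
time: 19.75
tool_pos: [452.4, -276.3, 111.0]
tcp_rot: [180.0, 0.0, 80.3]
ft_force: [-0.2, -0.4, -3.6]
finger_gap: 54.0
grip_force: 63.8
```

```bash
python3 -c "
from h import *; need([560,241,155],163)
F=[]
for i in range(8):
  a=snapshot('side'); F.append(sense()['ft_force'])
print(np.mean(F,0),np.std(F,0))
from m import rings; rings('side',a); print(proj('side',[[452,-277.3,66+88],[452,-277.3,66]]))"
```

```text
t 19.75 p [ 452.4 -276.3  111. ] rot [180.     0.    80.26] F [-0.22 -0.45 -3.63] gap 54.0 dp [ 2.6401  0.0928 -0.2199] ang [ 0.      0.     -0.4597]
[ 0.03008037  0.13266695 -3.04406442] [0.62483164 0.36307683 0.46725956]
side [371 145  15  10  86] (377.7725524902344, 149.40480041503906) z66 [ 474.  -148.3   66. ]
side [431 189  15  11  85] (437.94384765625, 193.87559509277344) z66 [341.1 -57.7  66. ]
[[405.2  80.8]
 [400.4 116.2]]
```

The second spool reads −3.0 N (about 0.31 kg), so it's the heavy one. Carrying it to the tray now.

Call:
step_arm --targets '[{"dp":[0.03,0,-0.04],"angular":[0,0,0],"fingers":1},{"dp":[0.12,0.005,-0.1],"angular":[0,0,-0.01],"fingers":1},{"dp":[0.24,0.01,-0.16],"angular":[0,0,-0.02],"fingers":1},{"dp":[0.38,0.015,-0.2],"angular":[0,0,-0.04],"fingers":1},{"dp":[0.53,0.02,-0.22],"angular":[0,0,-0.06],"fingers":1},{"dp":[0.68,0.025,-0.22],"angular":[0,0,-0.08],"fingers":1},{"dp":[0.8,0.03,-0.22],"angular":[0,0,-0.09],"fingers":1},{"dp":[0.88,0.03,-0.22],"angular":[0,0,-0.1],"fingers":1}]'

```text
time: 21.15
tool_pos: [488.6, -101.9, 156.1]
tcp_rot: [179.9, 0.0, 98.5]
ft_force: [0.5, 0.4, -2.5]
finger_gap: 54.3
grip_force: 63.9
```

```bash
python3 -c "
from h import *; need([560,241,155.5],135)"
```

```text
t 21.15 p [ 488.6 -101.9  156.1] rot [1.7993e+02 2.0000e-02 9.8480e+01] F [ 0.54  0.4  -2.53] gap 54.3 dp [1.6429 0.606  0.0032] ang [ 4.000e-04  2.000e-04 -2.029e-01]
```

Call:
step_arm --targets '[{"dp":[0.03,0.01,0],"angular":[0,0,0],"fingers":1},{"dp":[0.12,0.04,0],"angular":[0,0,-0.01],"fingers":1},{"dp":[0.24,0.09,0],"angular":[0,0,-0.02],"fingers":1},{"dp":[0.38,0.14,0],"angular":[0,0,-0.04],"fingers":1},{"dp":[0.53,0.19,0],"angular":[0,0,-0.06],"fingers":1},{"dp":[0.67,0.25,0],"angular":[0,0,-0.08],"fingers":1},{"dp":[0.78,0.29,0],"angular":[0,0,-0.09],"fingers":1},{"dp":[0.84,0.31,0],"angular":[0,0,-0.1],"fingers":1}]'

```text
time: 22.15
tool_pos: [525.4, 72.0, 155.1]
tcp_rot: [-180.0, 0.0, 116.3]
ft_force: [0.1, 0.0, -2.8]
finger_gap: 54.4
grip_force: 63.9
```

```bash
python3 -c "
from h import *; need([560,241,155.5],135)"
```

```text
t 22.15 p [525.4  72.  155.1] rot [-1.8000e+02  1.0000e-02  1.1635e+02] F [ 0.07  0.   -2.85] gap 54.4 dp [ 0.6805  0.53   -0.0022] ang [-0.      0.     -0.1036]
```

Call:
step_arm --targets '[{"dp":[0.03,0.02,0],"angular":[0,0,0],"fingers":1},{"dp":[0.1,0.08,0],"angular":[0,0,-0.01],"fingers":1},{"dp":[0.22,0.17,0],"angular":[0,0,-0.03],"fingers":1},{"dp":[0.36,0.28,0],"angular":[0,0,-0.05],"fingers":1},{"dp":[0.49,0.38,0],"angular":[0,0,-0.07],"fingers":1},{"dp":[0.6,0.47,0],"angular":[0,0,-0.09],"fingers":1},{"dp":[0.66,0.515,0],"angular":[0,0,-0.1],"fingers":1},{"dp":[0.68,0.53,0],"angular":[0,0,-0.1],"fingers":1}]'

```text
time: 23.15
tool_pos: [560.1, 240.7, 154.8]
tcp_rot: [-180.0, 0.0, 134.3]
ft_force: [-0.9, -0.5, -3.4]
finger_gap: 54.1
grip_force: 64.1
```

Call:
step_arm --targets '[{"dp":[0,0,0],"angular":[0,0,0],"fingers":1},{"dp":[0,0,0],"angular":[0,0,0],"fingers":1},{"dp":[0,0,0],"angular":[0,0,0],"fingers":1},{"dp":[0,0,0],"angular":[0,0,0],"fingers":1},{"dp":[0,0,0],"angular":[0,0,0],"fingers":1},{"dp":[0,0,0],"angular":[0,0,0],"fingers":1},{"dp":[0,0,0],"angular":[0,0,0],"fingers":1},{"dp":[0,0,0],"angular":[0,0,0],"fingers":1}]'

```text
time: 24.15
tool_pos: [560.1, 240.2, 155.0]
tcp_rot: [-180.0, 0.0, 134.3]
ft_force: [-0.2, -0.4, -4.1]
finger_gap: 54.3
grip_force: 64.1
```

```bash
python3 -c "
from h import *; need([560,241,155.5],135)
a=snapshot('side')
from m import rings; rings('side',a); print(proj('side',[[560,241,198],[474.5,-149.3,66]]))
a=cv2.resize(a,None,fx=1.25,fy=1.25);cv2.imwrite('pics/s6.png',a)"
```

```text
t 24.15 p [560.1 240.2 155. ] rot [-180.      0.    134.26] F [-0.2  -0.36 -4.1 ] gap 54.3 dp [ 0.0033  0.0022 -0.0027] ang [-0.      0.     -0.0041]
side [370 145  16  10  94] (377.6338195800781, 149.50735473632812) z66 [ 474.2 -147.9   66. ]
side [431 189  15  11  76] (437.9291687011719, 193.98509216308594) z66 [341.1 -57.5  66. ]
side [225 242  26  22 263] (237.86358642578125, 252.57301330566406) z66 [627.8 166.5  66. ]
[[237.  252.1]
 [377.6 149. ]]
```

View pics/s6.png

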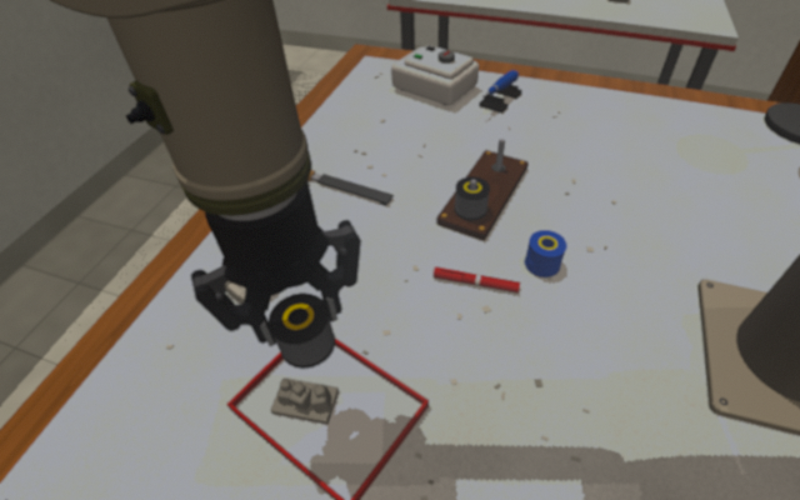

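The heavy spool hangs upright in the gripper. Its ring is at (238,252.5), against (237,252) predicted for a 150 mm underside over the tray centre. The light spool is on post_1, and the carving, marker and rasp are unmoved.

```bash
python3 -c "
from bench import *; print(hand_in())"
```

```text
the job is handed in; nothing more can be done
None
```

Handed in: the heavier spool (about 0.31 kg, against about 0.08 kg for the other) is held upright and still over the middle of the tray with its underside about 15 cm above the bench, and the lighter one is fully back down on its post.

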